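Take the depth of a plaster mould's well and keep the reading on the height stand

ROBOT

A 6-joint arm with a two-finger parallel gripper is mounted at the origin on the work surface. World frame = base frame: x ahead of the robot, y to its left, z up, the work surface at z = 0. Lengths are in m, angles in rad, forces in N, time in s.
With the tool pointing down it reaches from about 0.375 to 0.975 m from the base axis. Payload 3.8 kg.
Tool frame: the origin (TCP) lies on the front face of the gripper's body, between the roots of the fingers; the fingertips stand 64 mm ahead of it and the grasp point (between the pads) lies manip.pinch_z ahead of it (manip.pinch_z is the distance from the TCP to the grasp point, in m); z points along the fingers, x is the direction in which the jaws open and shut, and the axes are right-handed (so a half turn about z gives the same grasp; the last joint's range is limited). The gripper opens to 88 mm and grips with 3 to 60 N. Pads are 18 mm wide; open, the fingers measure 123 mm over their backs; the gripper's body (75 mm by 187 mm) begins 45 mm behind the grasp point.
Start: joints at [-1.145, 0.264, 1.604, -0, 1.274, -0.037], TCP at [0.301, -0.604, 0.303] pointing down, gripper open.
Joint ranges: [-2.63, 2.63], [-0.94, 2.18], [0.31, 2.57], [-1.31, 4.45], [0, 2.66], [-2.55, 2.55]. Speed limits (rad/s): [2.57, 2.57, 3.14, 3.14, 3.14, 3.14].

INTERFACE

Orientations are given as a 3x3 rotation matrix whose columns are the frame's x, y, z axes.
In Python, from plant import manip gives the robot as it stands. Calls block until the motion is done:
- manip.goto(position, orientation): joint-space move of the TCP to a pose.
- manip.line_to(position, attitude=None, max_speed=0.15, until_force=None): straight line of the TCP; attitude=None keeps the orientation; max_speed is the mean speed in m/s. With until_force (N) it stops when the force on the tool has changed by that much, and returns True; else False.
- manip.goto_joints(angles): joint-space move.
- manip.set_gripper(opening, f_grip=None): finger opening in m; f_grip is the grip in N (None keeps the last); returns when the fingers have stopped.
- manip.hold(seconds).
- manip.inverse_kinematics(position, orientation): joint angles nearest the present ones, or None.
- manip.get_obs(): the state.
- manip.capture(name): name is "scene" or "top" or "wrist"; returns a dict with "image" (400x640x3 uint8, blue, green, red), "camera_matrix" (3x3 intrinsics, pixels), "xyz" and "orientation" of the camera in the world; the wrist camera has in their place "hand_eye" (4x4, takes a point from camera to tool coordinates, whose origin is the TCP and whose axes are the tool frame's). Camera axes: x right, y up, looking along -z (the intrinsics and any distortion apply to the point x, -y, -z); pixel columns grow to the right and rows downward; lengths in m; the calibration is good to about 2 mm. A picture is of the moment at which its call begins: read the wrist's pose just before it. There is no depth.
A pose or a line that the arm cannot do raises manip.PlanningError and nothing moves.
- manip.sign_off(): hands the job in, once; it reports no verdict.
The state is a dict: "time_s": time; "joint_pos": joint angles; "joint_velocities": joint speeds; "joint_torque": joint torques, N m; "ee_pos": TCP position; "tool_rot": TCP orientation; "contact_force": force on the tool from outside, world axes, zero at the start; "torque": the same for the moment, N m; "grip_width": finger opening in m.
Only numpy, scipy, OpenCV 4.12 (cv2) and the standard library are available. Lean on these libraries where they do the work, as an engineer would, in place of code of your own. Each camera call takes 0.05 s, during which the arm holds its last target. There are 200 camera calls.

TASK

Slide the plaster mould along the depth gauge's channel up to the end stop so that its well lies under the gauge rod, then lower the rod gently into the well until it stands on the well's floor, and leave it there. Then lower the pointer on the height stand until its top is level with the top of the rod's head, so that the reading is kept. Do not disturb the pots, bowls and jars around.

Things in the scene. Friction and masses are not known exactly. Their poses are not given: they have to be found in the camera images.
- gauge: Depth gauge, fixed to the bench: an aluminium bed (top 12 mm above the bench) with two steel rails (tops at 30 mm) making a channel 107 mm wide along the gauge's y, from y = -70 mm (end stop) to +262 mm (open end). Origin on the bench exactly under the rod; x across the channel towards the column, y along the channel away from the stop, z up.
- gauge_stop (a point): Middle of the inner face of the steel end stop that closes the channel, 31 mm above the bench; the stop is 50 mm tall.
- gauge_arm (a point): Top of the gauge's arm at the rod's guide, 160 mm above the bench. The arm is 24 mm thick and 42 mm wide, reaches over the channel from a column (30 by 40 mm, centred at x = +90 mm of the gauge) and ends at x = -19 mm; the rod slides upright through it.
- depth_rod (a joint): Travel of the gauge's rod in m: 0 is fully raised (rod tip 128 mm above the bench), growing as it is lowered; limit 0.108. The rod slides stiffly (about 2 N of push to lower it, on top of its own weight) and stays wherever it is left.
- rod_top (a point): Centre of the flat top of the rod's head, a dark steel disc 42 mm across and 15 mm thick; the place to press. It is 160 mm above the rod's tip.
- rod_tip (a point): Lower end of the steel rod, which is 12 mm thick and 145 mm long below its head.
- mould: The loose plaster mould, a block 100 mm (its x) by 140 mm (its y, along the channel) by 100 mm tall with black bands round it, about 0.6 to 0.9 kg, standing in the channel some way from the stop with 3.5 mm play on each side. Origin at the centre of its underside. Pressed against the end stop, its well is right under the rod.
- mould_well (a point): Centre of the well's mouth, in the middle of the mould's top face, 100 mm above its underside. The well is a round blind hole 36 mm across with a flat floor; its depth is not known, somewhere between 40 and 90 mm.
- height_stand: The height stand, fixed to the bench, on either side of the gauge: a dark base plate 14 mm thick and an upright aluminium post 12 by 30 mm, 320 mm tall, at x = +74 mm. Origin on the bench, straight under the place where the pointer is to be pressed; x from there to the post.
- pointer (a joint): Position of the height stand's pointer in m: 0 is highest (its top 300 mm above the bench), growing as it is lowered; limit 0.150. It slides stiffly (about 3 N) and stays wherever it is left.
- pointer_top (a point): Point on the flat top of the pointer, a level steel tongue 34 mm wide and 10 mm thick that sticks out 85 mm from the post along the stand's -x; the point is 20 mm from the tongue's free end and 68 mm in front of the post's face; the place to press.
- glaze_jar: a bystander: white jar with black lid, 84 mm across, 150 mm tall, upright; origin at the centre of its underside
- bowl_a: a bystander: steel bowl 170 mm across, 70 mm tall; origin at the centre of its underside
- bowl_b: a bystander: steel bowl 160 mm across, 70 mm tall; origin at the centre of its underside
- vase: a bystander: unfired brown clay vase 116 mm across, 130 mm tall; origin at the centre of its underside
- cup: a bystander: clay cup 76 mm across, 85 mm tall; origin at the centre of its underside
There are look-alikes about, which are no part of the job. What is shaped like the mould but green is not meant.

How it is judged:
By the outcome, as a careful person would: the job done as asked, in the order asked, and still so for the second after the job is handed in, with the robot touching nothing.
It also fails if it takes over 69 s, if anything falls off the work surface, if the arm or the gripper's body presses on something with over 40 N, if the wrist force passes 120 N, or if a joint passes its speed limit or range.

## Working session

There is one attempt and no reset: what is moved stays moved. The work goes in short steps, each a Python script; the robot and the scene stay as the last script left them, time stands still between calls to the robot, and variables do not carry over. Pictures are saved under pics/ and viewed, about 8 in all and at most 12, crops included, and the job is handed in when it is done.

```bash
mkdir -p pics; ls; python3 - <<'E'
from plant import manip
import cv2,numpy as np
for n in("scene","top"):
    c=manip.capture(n);cv2.imwrite(f"pics/{n}0.png",c["image"])
    np.savez(f"pics/{n}0.npz",**{k:np.array(v) for k,v in c.items()})
    print(n,{k:np.round(v,4).tolist() if k!="image" else 0 for k,v in c.items()})
print(manip.get_obs()["time_s"],manip.pinch_z)
E
```

```text
pics
scene {'image': 0, 'camera_matrix': [[476.8867, 0.0, 316.5499], [0.0, 476.8867, 205.3919], [0.0, 0.0, 1.0]], 'xyz': [1.3095, -0.1149, 1.2799], 'orientation': [[0.1119, -0.8067, 0.5803], [0.9937, 0.0956, -0.0588], [-0.008, 0.5832, 0.8123]]}
top {'image': 0, 'camera_matrix': [[389.5294, 0.0, 316.9254], [0.0, 389.5294, 205.7817], [0.0, 0.0, 1.0]], 'xyz': [0.4095, -0.0459, 1.4299], 'orientation': [[-0.0245, 0.9935, -0.1111], [-0.9997, -0.0244, 0.0027], [0.0, 0.1111, 0.9938]]}
0.1 0.0453
```

View pics/scene0.png

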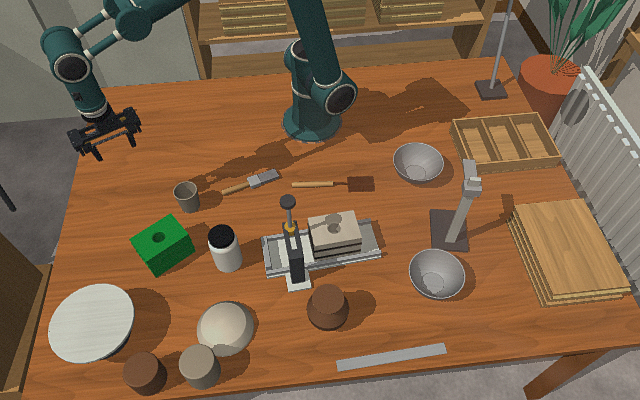

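View pics/top0.png

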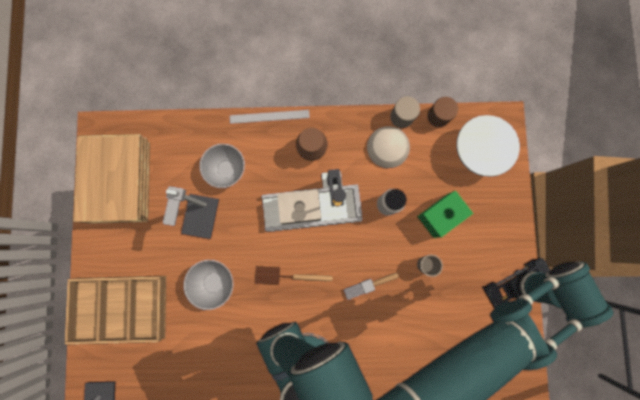

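Scene: the plaster mould is at (335,235) scene / (297,207) top, and the rod head is at (288,202) scene. The column is on the far side (+x), the open end of the channel is towards +y, and the stand is at (450,220). Candidates are the green block at (162,245), which is excluded, and the plaster block, which is chosen. Next I'll view enlarged crops.

```bash
python3 - <<'E'
import cv2,numpy as np
a=cv2.imread("pics/scene0.png")[145:305,245:495]; b=cv2.imread("pics/top0.png")[150:250,150:400]
A=cv2.resize(a,None,fx=3.2,fy=3.2,interpolation=cv2.INTER_CUBIC)
B=cv2.resize(b,None,fx=3.2,fy=3.2,interpolation=cv2.INTER_CUBIC)
cv2.imwrite("pics/cA.png",A);cv2.imwrite("pics/cB.png",B)
E
```

```text
(no output)
```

View pics/cA.png

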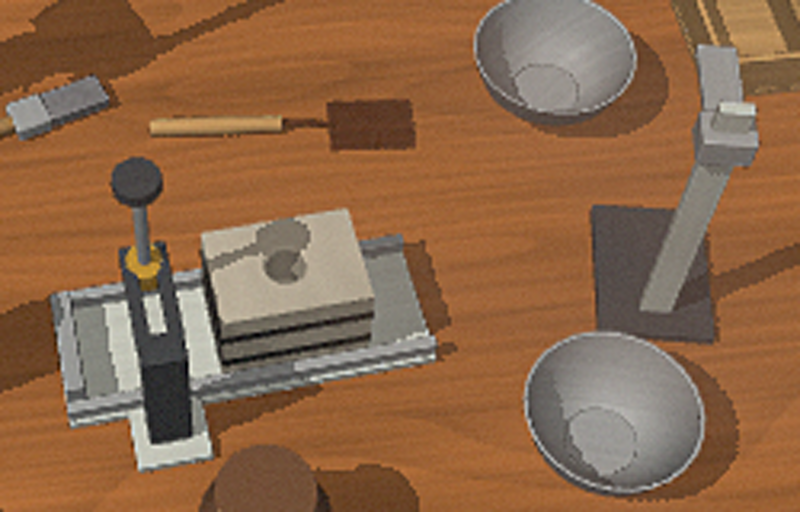

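View pics/cB.png

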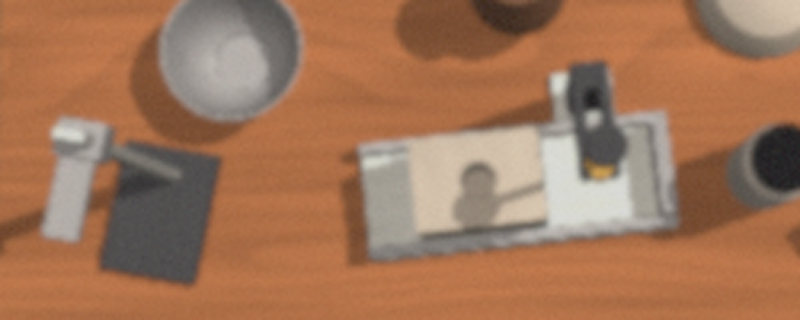

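```bash
cat > h.py <<'E'
import numpy as np
C={n:np.load(f"pics/{n}0.npz") for n in("scene","top")}
def ray(n,p):
    c=C[n];K=c["camera_matrix"]
    d=np.array([(p[0]-K[0,2])/K[0,0],-(p[1]-K[1,2])/K[1,1],-1.])
    return c["xyz"],c["orientation"]@d
def plane(n,p,z):
    o,d=ray(n,p);return o+d*(z-o[2])/d[2]
def tri(ps,pt):
    A=[];b=[]
    for n,p in(("scene",ps),("top",pt)):
        o,d=ray(n,p);d=d/np.linalg.norm(d);P=np.eye(3)-np.outer(d,d);A.append(P);b.append(P@o)
    return np.linalg.lstsq(np.vstack(A),np.hstack(b),rcond=None)[0]
S=lambda x,y:((x+.5)/3.2-.5+245,(y+.5)/3.2-.5+145)
T=lambda x,y:((x+.5)/3.2-.5+150,(y+.5)/3.2-.5+150)
E
python3 - <<'E'
from h import *
np.set_printoptions(precision=4,suppress=True)
s=[(202,235),(350,210),(374,295),(220,320),(285,266)];t=[(543,222+0),(0,0)]
print("mould top scene");[print(plane("scene",S(*p),.112)) for p in s]
print("mould top top");[print(plane("top",T(*p),.112)) for p in [(408,137),(543,127),(549,222),(418,235),(474,208)]]
print("head",plane("scene",S(136,177),.288),plane("top",T(605,145),.288),tri(S(136,177),T(605,145)))
print("tongue scene .3");[print(plane("scene",S(*p),.3)) for p in [(698,45),(738,45),(706,108),(746,104)]]
print("tongue top .3");[print(plane("top",T(*p),.3)) for p in [(42,234),(78,242),(56,160),(94,160)]]
print("rail tops z.03 scene");[print(plane("scene",S(*p),.03)) for p in [(402,236),(435,343)]]
print("stop z.05 scene");[print(plane("scene",S(*p),.05)) for p in [(55,295),(70,403)]]
print("rail tops top");[print(plane("top",T(*p),.03)) for p in [(360,146),(370,258)]]
print("stop top .05");[print(plane("top",T(*p),.05)) for p in [(667,113),(677,227),(652,118),(663,225)]]
E
```

```text
mould top scene
[ 0.5181 -0.0612  0.112 ]
[0.5062 0.079  0.112 ]
[0.601  0.0857 0.112 ]
[ 0.6108 -0.0546  0.112 ]
[0.5609 0.0104 0.112 ]
mould top top
[0.606  0.0852 0.112 ]
[ 0.6132 -0.0592  0.112 ]
[ 0.5113 -0.063   0.112 ]
[0.5009 0.076  0.112 ]
[0.5282 0.0161 0.112 ]
head [ 0.5748 -0.1165  0.288 ] [ 0.5678 -0.1144  0.288 ] [ 0.5689 -0.1157  0.2799]
tongue scene .3
[0.5013 0.3674 0.3   ]
[0.5053 0.401  0.3   ]
[0.5687 0.3541 0.3   ]
[0.5685 0.3879 0.3   ]
tongue top .3
[0.4972 0.3997 0.3   ]
[0.4891 0.367  0.3   ]
[0.5646 0.3883 0.3   ]
[0.5638 0.3536 0.3   ]
rail tops z.03 scene
[0.4869 0.1387 0.03  ]
[0.6104 0.148  0.03  ]
stop z.05 scene
[ 0.5281 -0.2038  0.05  ]
[ 0.6446 -0.1955  0.05  ]
rail tops top
[0.6092 0.1478 0.03  ]
[0.4821 0.1378 0.03  ]
stop top .05
[ 0.6353 -0.1992  0.05  ]
[ 0.5071 -0.2056  0.05  ]
[ 0.63   -0.1822  0.05  ]
[ 0.5097 -0.1902  0.05  ]
```

```bash
cat >> h.py <<'E'
th=np.radians(5.2);gx=np.array([np.cos(th),np.sin(th),0]);gy=np.array([-np.sin(th),np.cos(th),0]);ez=np.array([0,0,1.])
G=np.array([.5713,-.1155,0]);FT=.064
def R(xd,t=0,lean=None):
    z=-ez*np.cos(t)-(np.sin(t)*lean if lean is not None else 0)
    return np.column_stack([xd,np.cross(z,xd),z])
def best(m,p,xd,**k):
    r=[]
    for s in(1,-1):
        q=m.inverse_kinematics(p,R(s*xd,**k))
        if q is not None:r.append((abs(q[5]),s,q))
    return min(r,key=lambda a:a[0]) if r else None
E
python3 - <<'E'
from h import *
from plant import manip as m
np.set_printoptions(precision=4,suppress=True)
print("vase top rim",plane("scene",(328,300),.13),plane("top",(312,144),.13), "bowl",plane("top",(222,166),.07))
t=np.radians(20)
for gy_,z in((.26,.40),(.26,.06),(.079,.06)):
    tip=G+gy*gy_+ez*z; p=tip-FT*R(gx,t=t,lean=gy)[:,2]
    print(p,best(m,p,gx,t=t,lean=gy))
print(m.get_obs()["tool_rot"]); print(np.round(m.capture("wrist")["hand_eye"],3))
E
```

```text
vase top rim [ 0.7922 -0.0359  0.13  ] [ 0.7677 -0.0379  0.13  ] bowl [0.7121 0.284  0.07  ]
[0.5458 0.1652 0.4601] (np.float64(0.323349373018174), 1, array([ 0.408 ,  0.0614,  1.5831, -0.3312,  1.608 ,  0.3233]))
[0.5458 0.1652 0.1201] (np.float64(0.5420532874964734), 1, array([ 0.408 ,  0.314 ,  1.9411, -0.3878,  1.034 ,  0.5421]))
[ 0.5622 -0.015   0.1201] (np.float64(0.2886033068038545), 1, array([ 0.0973,  0.253 ,  2.0223, -0.4448,  0.9187,  0.2886]))
[[ 0.4465 -0.8948 -0.0009]
 [-0.8948 -0.4465  0.0018]
 [-0.002  -0.     -1.    ]]
[[ 1.    -0.     0.001 -0.   ]
 [ 0.    -0.953 -0.302 -0.078]
 [ 0.001  0.302 -0.953 -0.082]
 [ 0.     0.     0.     1.   ]]
```

```bash
python3 - <<'E'
from h import *
from plant import manip as m
import cv2
t=np.radians(20);A=R(gx,t=t,lean=gy)
P=lambda y,z:G+gy*y+ez*z-FT*A[:,2]
o=m.get_obs();m.line_to(o["ee_pos"]+[0,0,.14],max_speed=.2)
m.goto(P(.26,.36),A)
m.set_gripper(.04)
m.line_to(P(.26,.06),max_speed=.2)
f=lambda:(round(m.get_obs()["time_s"],2),((m.get_obs()["ee_pos"]+FT*A[:,2]-G)@gy).round(4),m.get_obs()["contact_force"].round(1))
print(f())
print(m.line_to(P(.20,.06),max_speed=.05,until_force=15),f())
c=m.capture("scene");cv2.imwrite("pics/s1.png",cv2.resize(c["image"][120:320,220:520],None,fx=2.5,fy=2.5))
print(m.line_to(P(.095,.06),max_speed=.05,until_force=18),f())
print(m.line_to(P(.060,.06),max_speed=.015,until_force=9),f())
E
```

```text
(6.27, np.float64(0.2603), array([-0.1, -0.2,  0.6]))
False (7.62, np.float64(0.2003), array([ 0.2,  3.2, -0.9]))
False (9.92, np.float64(0.0951), array([-1. ,  3.1, -0.7]))
True (11.24, np.float64(0.0771), array([-0.4,  3.4,  1.9]))
```

View pics/s1.png

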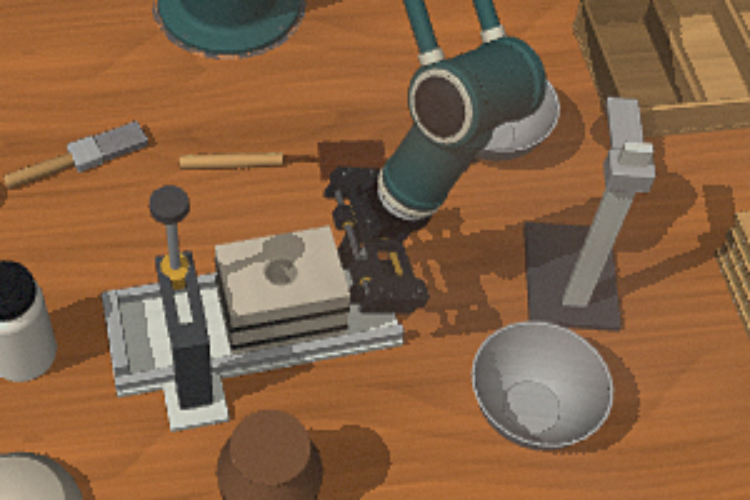

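The pusher is on the mould and the mould is moving. The stop came at the expected 77 mm. I'll confirm it with one firmer nudge, retreat and look.

```bash
python3 - <<'E'
from h import *
from plant import manip as m
import cv2
t=np.radians(20);A=R(gx,t=t,lean=gy)
P=lambda y,z:G+gy*y+ez*z-FT*A[:,2]
f=lambda:(round(m.get_obs()["time_s"],2),((m.get_obs()["ee_pos"]+FT*A[:,2]-G)@gy).round(4),m.get_obs()["contact_force"].round(1))
print(m.line_to(P(.065,.06),max_speed=.02,until_force=9),f())
m.line_to(P(.115,.06),max_speed=.1)
m.line_to(P(.16,.35),max_speed=.25);m.set_gripper(0)
# view from above the rod, pointing down, camera side (-tool y) = +gy
B=R(gx); q=G+gy*.13+ez*.42
m.goto(q,B)
o=m.get_obs();c=m.capture("wrist");np.savez("pics/w2.npz",p=o["ee_pos"],Rt=o["tool_rot"],K=c["camera_matrix"],H=c["hand_eye"])
cv2.imwrite("pics/w2.png",c["image"]);s=m.capture("scene")["image"]
cv2.imwrite("pics/s2.png",np.hstack([cv2.resize(c["image"],(448,280)),cv2.resize(s[145:305,240:440],(350,280))]))
print(o["time_s"],q,o["grip_width"])
E
```

```text
True (11.53, np.float64(0.0769), array([-0.9,  3.6,  3.1]))
14.5 [0.55951776 0.01396497 0.42      ] 0.0003405531721902141
```

View pics/s2.png

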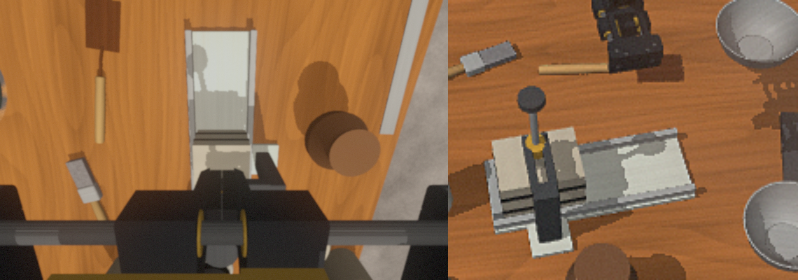

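The mould is against the stop under the arm, and a second push gave the same stop position. Next I'll press the rod: fingers closed, pointing down, over the head centre.

```bash
python3 - <<'E'
from h import *
from plant import manip as m
import cv2
B=R(gx); P=lambda z:G+ez*(z+FT)
f=lambda:(round(m.get_obs()["time_s"],2),(m.get_obs()["ee_pos"]-G-ez*FT).round(4),m.get_obs()["contact_force"].round(1))
m.goto(P(.35),B);m.line_to(P(.297),max_speed=.1);print(f())
print(m.line_to(P(.240),max_speed=.04,until_force=12),f())
r=m.line_to(P(.178),max_speed=.02,until_force=5);print(r,f())
c=m.capture("scene");cv2.imwrite("pics/s3.png",cv2.resize(c["image"][140:310,220:470],None,fx=3,fy=3))
E
```

```text
(15.87, array([1.000e-04, 2.000e-04, 2.972e-01]), array([0.7, 0.2, 0.4]))
False (17.44, array([-2.000e-04,  1.000e-04,  2.399e-01]), array([0.1, 0.3, 0.6]))
True (18.77, array([-0.    ,  0.    ,  0.2204]), array([-0.1, -0.8,  3.5]))
```

View pics/s3.png

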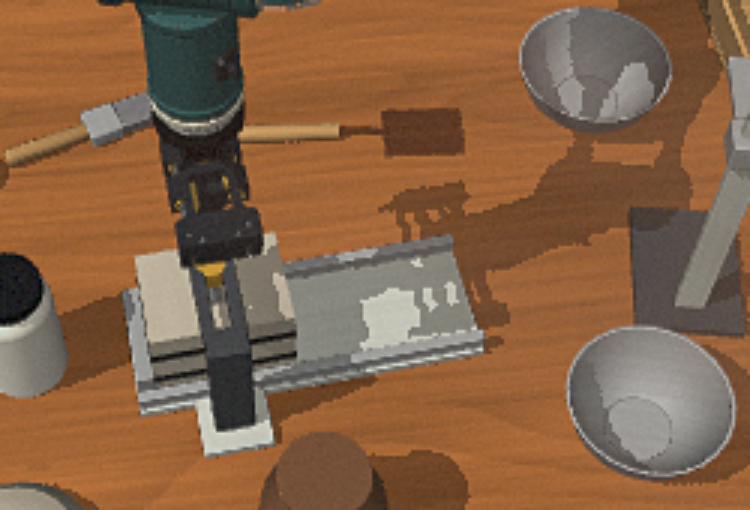

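```bash
python3 - <<'E'
from h import *
from plant import manip as m
import cv2
P=lambda z:G+ez*(z+FT)
f=lambda:(round(m.get_obs()["time_s"],2),(m.get_obs()["ee_pos"]-G-ez*FT).round(5),m.get_obs()["contact_force"].round(1))
print(m.line_to(P(.210),max_speed=.01,until_force=6),f())
m.hold(.2);print(f())
m.line_to(P(.232),max_speed=.04);print(f())
print(m.line_to(P(.210),max_speed=.02,until_force=3),f())
m.line_to(P(.30),max_speed=.15)
# step aside over towards the stand, look with wrist camera at the stand
m.goto(G+gy*.16+ez*.42-gx*.1,R(gx))
c=m.capture("scene");cv2.imwrite("pics/s4f.png",c["image"]);cv2.imwrite("pics/s4.png",cv2.resize(c["image"][170:290,250:400],None,fx=5,fy=5,interpolation=cv2.INTER_CUBIC));print(f())
E
```

```text
True (19.16, array([-1.000e-05,  4.000e-05,  2.204e-01]), array([0.2, 0.2, 4. ]))
(19.36, array([-2.0000e-05,  2.0000e-05,  2.2038e-01]), array([ 0.1, -0.3,  3. ]))
(19.8, array([ 6.0000e-05, -2.0000e-05,  2.3221e-01]), array([ 1.4,  0.1, -0.1]))
True (20.47, array([-5.0000e-05, -1.0000e-05,  2.2037e-01]), array([0. , 0.4, 4.2]))
(22.01, array([-0.11364,  0.14962,  0.35492]), array([ 0. , -0.1, -0.8]))
```

View pics/s4.png

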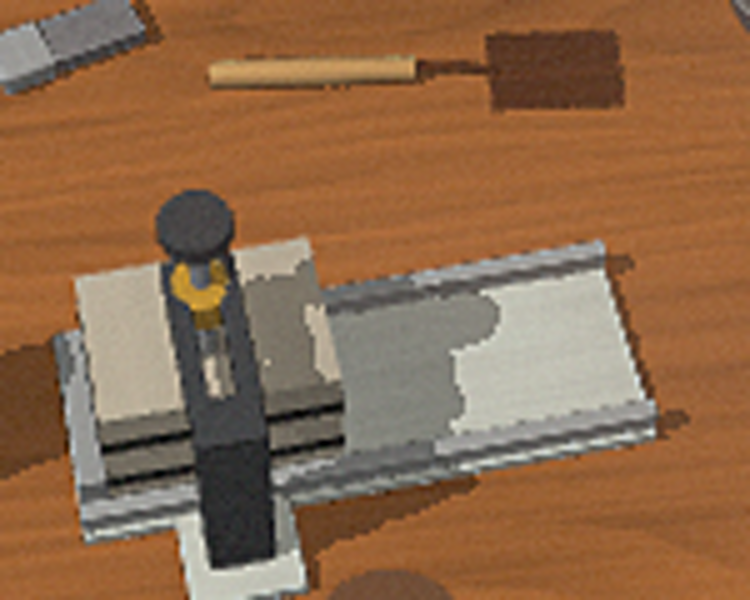

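The rod now stands on the well floor: three presses repeat to 0.05 mm, with the head top at z = 0.2204 (well depth about 52 mm). Next is the pointer.

```bash
python3 - <<'E'
from h import *
from plant import manip as m
import cv2
a=np.radians(-10.7);sx=np.array([np.cos(a),np.sin(a),0]);sy=np.array([-sx[1],sx[0],0])
Q=np.array([.5176,.380,0]);D=R(sy);P=lambda z:Q+ez*(z+FT)
f=lambda:(round(m.get_obs()["time_s"],2),(m.get_obs()["ee_pos"]-Q-ez*FT).round(5),m.get_obs()["contact_force"].round(1))
q=m.inverse_kinematics(P(.38),D);print(q)
m.goto(P(.38),D);m.line_to(P(.31),max_speed=.15);print(f())
print(m.line_to(P(.29),max_speed=.02,until_force=2),f())
c=m.capture("scene");cv2.imwrite("pics/s5.png",cv2.resize(c["image"][110:310,380:580],None,fx=3,fy=3,interpolation=cv2.INTER_CUBIC))
E
```

```text
[ 5.94496753e-01  1.50348325e-01  1.48469742e+00 -4.44089210e-16
  1.50654691e+00 -7.89549344e-01]
(23.95, array([ 0.00033, -0.00047,  0.31072]), array([ 1.2, -0.7,  0.3]))
False (25.1, array([8.0000e-05, 4.0000e-05, 2.9019e-01]), array([-0.3, -0.3,  0.1]))
```

View pics/s5.png

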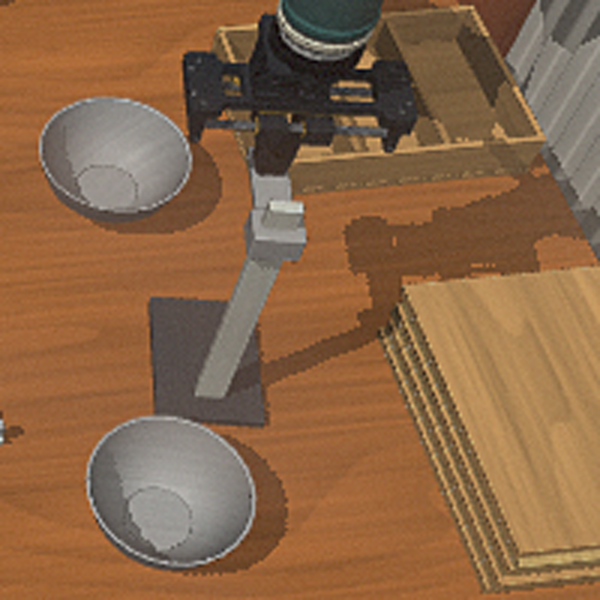

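```bash
python3 - <<'E'
from h import *
from plant import manip as m
import cv2
Q=np.array([.5176,.380,0]);P=lambda z:Q+ez*(z+FT)
f=lambda:(round(m.get_obs()["time_s"],2),(m.get_obs()["ee_pos"]-Q-ez*FT).round(5),m.get_obs()["contact_force"].round(1))
print(m.line_to(P(.255),max_speed=.03,until_force=10),f())
c=m.capture("scene");cv2.imwrite("pics/s6.png",cv2.resize(c["image"][110:310,380:580],None,fx=3,fy=3,interpolation=cv2.INTER_CUBIC))
E
```

```text
False (26.47, array([-1.2000e-04, -8.0000e-05,  2.5476e-01]), array([1.4, 0. , 1.3]))
```

View pics/s6.png

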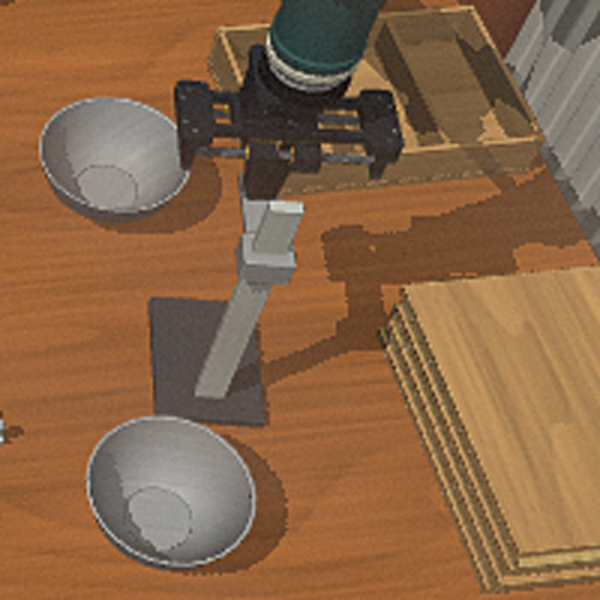

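```bash
python3 - <<'E'
from h import *
from plant import manip as m
import cv2
Q=np.array([.5176,.380,0]);P=lambda z:Q+ez*(z+FT)
f=lambda:(round(m.get_obs()["time_s"],2),(m.get_obs()["ee_pos"]-Q-ez*FT).round(5),m.get_obs()["contact_force"].round(1))
print(m.line_to(P(.2235),max_speed=.03,until_force=15),f())
print(m.line_to(P(.2205),max_speed=.006,until_force=15),f());m.hold(.3);print(f())
m.line_to(P(.2204),max_speed=.005);m.hold(.2);print(f())
m.line_to(P(.36),max_speed=.15)
m.line_to(P(.36)-[.1,0,0],max_speed=.2);print(f())
c=m.capture("scene");cv2.imwrite("pics/s7.png",cv2.resize(c["image"][120:320,220:520],None,fx=2.6,fy=2.6,interpolation=cv2.INTER_CUBIC))
E
```

```text
False (27.72, array([1.4000e-04, 1.1000e-04, 2.2333e-01]), array([-0.4, -0.3, -0.2]))
False (28.37, array([1.5000e-04, 1.0000e-04, 2.2075e-01]), array([-0.5,  0.2,  2.3]))
(28.67, array([1.4000e-04, 8.0000e-05, 2.2062e-01]), array([0.6, 0.2, 2.6]))
(29.12, array([1.2000e-04, 9.0000e-05, 2.2049e-01]), array([1.2, 1. , 1.7]))
(30.85, array([-9.9690e-02,  5.0000e-05,  3.5981e-01]), array([-0.5, -0.1, -0.1]))
```

View pics/s7.png

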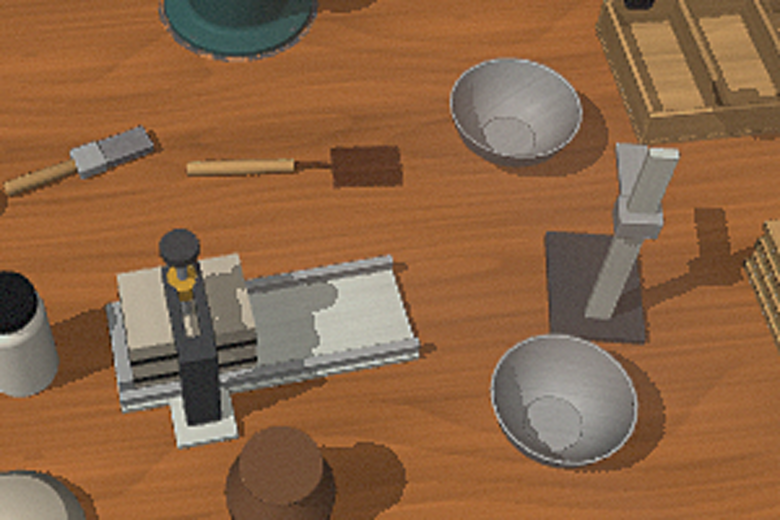

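```bash
python3 -c "
from plant import manip as m
print(m.sign_off())"
```

```text
the job is handed in; nothing more can be done
None
```

The job is handed in, at about 31 s of the 69 s allowed.

- **Mould:** I slid it along the channel to the end stop. Two separate pushes ended within 0.2 mm of each other, and the picture shows it under the gauge arm.
- **Rod:** I lowered it gently to the well floor. Three presses stopped at the same height, head top at z = 0.2204 m, which makes the well about 52 mm deep. No press was set to stop at more than 12 N, and the final ones stopped after changes of 3 to 6 N.
- **Pointer:** I lowered it with the same closed fingertips to z = 0.2205 m, about 0.1 mm from the head's height. I did not touch it again to confirm its height after letting go.
- **Surroundings:** the last picture shows the arm clear and no change to the bowls, jar and vase. The cup and the far pots were outside that crop, so I did not check them.
- **Disagreements:** the two cameras differed by about 10 mm on the pointer's free end and 7 mm on the rod head. I used the average, and contact was good at both. The 2 N contact check on the pointer did not trigger, though the pictures showed it moving.

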